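# Light up and feel along a high chair tray's edge guard

## Task

Check the edge guard of the high chair tray for chips. First push the tap light's toggle switch fully over to its green dot; then, starting at the guard's end nearest the light, run closed fingertips lightly along the top of the white guard from the first blue band to the last, staying in touch with it and never squashing it right down. Leave the light on, leave the plate, cup, teether, tub and forks where they are, and finish with the hand clear.

Things in the scene. Friction and masses are not known exactly. Their poses are not given: they have to be found in the camera images.
- tray: Fixed dark oak high chair tray, 317 x 420 mm, board 14 mm thick, 30 mm high rim on the far edge and the two sides. Origin at bench level inside it; x points to its far edge, y along its width (to the left seen from the robot at yaw 0), z up. Its near edge (-x) is a shallow scoop whose middle is farther from the robot; the guard follows it.
- guard: White round bar, 18 mm thick, 300 mm long, on the tray's near edge, crown 41 mm above the bench, curved: x = -0.08 - 2.296*y*y (m, tray frame). On a soft spring mount: the whole guard starts to sink straight down at about 0.5 N, 1 mm more per newton, bottoms out at 9 mm (10 N), springs back. Over 12 N is too much. Origin and axes as the tray's.
- mark_1 (a point): Crown of the guard at blue band 1 of 5 (8 mm wide painted bands; band 1 at the tray's -y end, 5 at its +y end; at y = -130 mm in the tray frame).
- mark_2 (a point): Crown of the guard at blue band 2 of 5 (8 mm wide painted bands; band 1 at the tray's -y end, 5 at its +y end; at y = -65 mm in the tray frame).
- mark_3 (a point): Crown of the guard at blue band 3 of 5 (8 mm wide painted bands; band 1 at the tray's -y end, 5 at its +y end; at y = 0 mm in the tray frame).
- mark_4 (a point): Crown of the guard at blue band 4 of 5 (8 mm wide painted bands; band 1 at the tray's -y end, 5 at its +y end; at y = 65 mm in the tray frame).
- mark_5 (a point): Crown of the guard at blue band 5 of 5 (8 mm wide painted bands; band 1 at the tray's -y end, 5 at its +y end; at y = 130 mm in the tray frame).
- light: Fixed battery tap light beside the tray on the bench, at its left or right end: round grey body 84 mm across, with white dome, 29 mm high; a grey switch box 26 x 62 x 34 mm high (x, y, z) on its -x side, with a green dot at the box's +y end and a red dot at its -y end. Origin under the centre of the round body, on the bench.
- toggle_pivot (a point): Pivot of the toggle, top centre of the switch box, 34 mm above the bench, 52 mm from the light's origin along its -x. Axes as the light's.
- toggle_tip (a point): Centre of the round end of the black toggle lever (9 mm thick, 32 mm from pivot to this point); about 62 mm above the bench at the start.
- toggle (a joint): Toggle angle, rad: 0 = off, leaning 0.5 rad towards the red dot (light's -y); 1.0 = on, leaning 0.5 rad towards the green dot (light's +y). Swings in the light's y-z plane, stays where it is left, takes about 1 to 2 N at the lever. On counts above 0.8.
- cup: Loose stainless steel cup, 70 mm across, 75 mm high, on the bench at the other end of the tray from the light. Origin under its centre. Leave alone.
- plate: Loose yellow plastic plate, 150 mm across, 18 mm high, on the tray. Origin under its centre. Leave alone.
- teether: Loose mint silicone teether ring, 68 mm across, 13 mm high, on the tray. Origin under its centre. Leave alone.
- snack_tub: Loose white tub with orange cap, 56 mm across, 65 mm high, on the tray. Origin under its centre. Leave alone.
- fork_a: Loose bamboo fork, 142 mm long, 6 mm thick, on the tray, tines to +x. Leave alone.
- fork_b: Second such bamboo fork, beside the first. Leave alone.
Mind the look-alikes: they are no part of the job. Leave any pink, purple or yellow look-alike of the light alone.

How it is judged (in metres and radians):
On the way, in this order (a step that is already met when the one before it is completed fails the run):
1. the light's toggle is pushed over to the green dot (joint above 0.8 rad) (value of joint toggle above 0.8 rad), for 0.1 s.
2. the fingertips touch the guard at blue band 1, counted from the light's end (TCP within 13 mm of it, measured along the tray's y) (contact force between the fingers and guard above 0.3 N and ((y of light in the frame of tray above 0 m and y of the grasp point in the frame of tray between 0.117 and 0.143 m) or (y of light in the frame of tray below 0 m and y of the grasp point in the frame of tray between -0.143 and -0.117 m))), for 0.04 s.
3. the fingertips touch the guard half way on, after blue band 1, counted from the light's end (TCP within 13 mm of it, measured along the tray's y) (contact force between the fingers and guard above 0.3 N and ((y of light in the frame of tray above 0 m and y of the grasp point in the frame of tray between 0.0845 and 0.1105 m) or (y of light in the frame of tray below 0 m and y of the grasp point in the frame of tray between -0.1105 and -0.0845 m))), for 0.04 s.
4. the fingertips touch the guard at blue band 2, counted from the light's end (TCP within 13 mm of it, measured along the tray's y) (contact force between the fingers and guard above 0.3 N and ((y of light in the frame of tray above 0 m and y of the grasp point in the frame of tray between 0.052 and 0.078 m) or (y of light in the frame of tray below 0 m and y of the grasp point in the frame of tray between -0.078 and -0.052 m))), for 0.04 s.
5. the fingertips touch the guard half way on, after blue band 2, counted from the light's end (TCP within 13 mm of it, measured along the tray's y) (contact force between the fingers and guard above 0.3 N and ((y of light in the frame of tray above 0 m and y of the grasp point in the frame of tray between 0.0195 and 0.0455 m) or (y of light in the frame of tray below 0 m and y of the grasp point in the frame of tray between -0.0455 and -0.0195 m))), for 0.04 s.
6. the fingertips touch the guard at blue band 3, counted from the light's end (TCP within 13 mm of it, measured along the tray's y) (contact force between the fingers and guard above 0.3 N and ((y of light in the frame of tray above 0 m and y of the grasp point in the frame of tray between -0.013 and 0.013 m) or (y of light in the frame of tray below 0 m and y of the grasp point in the frame of tray between -0.013 and 0.013 m))), for 0.04 s.
7. the fingertips touch the guard half way on, after blue band 3, counted from the light's end (TCP within 13 mm of it, measured along the tray's y) (contact force between the fingers and guard above 0.3 N and ((y of light in the frame of tray above 0 m and y of the grasp point in the frame of tray between -0.0455 and -0.0195 m) or (y of light in the frame of tray below 0 m and y of the grasp point in the frame of tray between 0.0195 and 0.0455 m))), for 0.04 s.
8. the fingertips touch the guard at blue band 4, counted from the light's end (TCP within 13 mm of it, measured along the tray's y) (contact force between the fingers and guard above 0.3 N and ((y of light in the frame of tray above 0 m and y of the grasp point in the frame of tray between -0.078 and -0.052 m) or (y of light in the frame of tray below 0 m and y of the grasp point in the frame of tray between 0.052 and 0.078 m))), for 0.04 s.
9. the fingertips touch the guard half way on, after blue band 4, counted from the light's end (TCP within 13 mm of it, measured along the tray's y) (contact force between the fingers and guard above 0.3 N and ((y of light in the frame of tray above 0 m and y of the grasp point in the frame of tray between -0.1105 and -0.0845 m) or (y of light in the frame of tray below 0 m and y of the grasp point in the frame of tray between 0.0845 and 0.1105 m))), for 0.04 s.
10. the fingertips touch the guard at blue band 5, counted from the light's end (TCP within 13 mm of it, measured along the tray's y) (contact force between the fingers and guard above 0.3 N and ((y of light in the frame of tray above 0 m and y of the grasp point in the frame of tray between -0.143 and -0.117 m) or (y of light in the frame of tray below 0 m and y of the grasp point in the frame of tray between 0.117 and 0.143 m))), for 0.04 s.
At the end, for the whole second after the job is handed in: The toggle stands over at the green dot (above 0.8 rad); cup, plate, teether, tub and forks are each within 20 mm of where they began (value of joint toggle above 0.8 rad and distance of each of cup, plate, teether, snack_tub, fork_a, fork_b from where it was at the start of the episode below 0.02 m); the robot touches nothing.
It fails at once if the guard is pressed with more than 12 N (contact force between the fingers and guard above 12 N).
It fails at once if the plate, cup, teether, tub or a fork is lifted or moved more than 20 mm (distance of any of cup, plate, teether, snack_tub, fork_a, fork_b from where it was at the start of the episode above 0.02 m).
It also fails if it takes over 58 s, if anything falls off the work surface, if the arm or the gripper's body presses on something with over 40 N, if the wrist force passes 120 N, or if a joint passes its speed limit or range.

## Robot

A 7-joint arm with a two-finger parallel gripper is mounted at the origin on the work surface. World frame = base frame: x ahead of the robot, y to its left, z up, the work surface at z = 0. Lengths are in m, angles in degrees, forces in N, time in s.
With the tool pointing down it reaches from about 0.4 to 0.85 m from the base axis. Payload 10.4 kg.
Tool frame: the origin (TCP) lies between the finger pads, 19 mm behind the fingertips; this is the grasp point; y points along the fingers, z is the direction in which the jaws open and shut, and the axes are right-handed (so a half turn about y gives the same grasp; the last joint's range is limited). The gripper opens to 87 mm and grips with 3 to 60 N. Pads are 19 mm wide; open, the fingers measure 117 mm over their backs; the gripper's body (75 mm by 190 mm) begins 51 mm behind the grasp point.
Start: joints at [75.195, 19.034, -3.707, 83.658, 1.238, 77.344, -5.071], TCP at [0.146, -0.608, 0.241] pointing down, gripper open.
Joint ranges: [-148.97, 148.97], [-28.65, 121.19], [-84.17, 76.75], [9.2, 138.47], [-72.65, 252.65], [3.7, 117.97], [-149.18, 149.18]. Speed limits (degrees/s): [127.2, 127.2, 159.86, 159.86, 180, 180, 180].

## Interface

Orientations are given as [roll, pitch, yaw] about the fixed x, y, z axes, in that order (R = Rz(yaw) Ry(pitch) Rx(roll)).
In Python, from cell import env, viewer, workorder gives the robot as it stands.
- The arm moves only by the tool carry_out, never from a script. Its argument "plan" is one flat list of numbers, 7 for each row, row after row: the turn, a rotation vector about the tool's x, y, z in rad, then the shift along the tool's x, y, z in mm, then the finger opening in mm, from 0 to 87. A call has 1 to 10 rows; each row is the pose to reach, as a shift and turn from the pose commanded when the call began, along the tool's axes at that moment; what a row does not reach only later rows make up. A row lasts 1/10 s, in which the tool goes at most 50 mm and 8.59 degrees, less where a joint would pass 70% of its speed; a pose out of reach is approached as far as the arm can. A call with a gripper value outside its range is refused whole. The fingers move at their own pace and stop on an object; the grip force is fixed at half the most. Time passes only in rows, so rows that repeat a pose let the fingers close. It gives the time, the measured TCP pose, the force and the opening at its end, in the units of the state.
- env.get_state(): the state, without advancing time (a new reading comes with each control period).
- viewer.grab_frame(name): name is "side" or "top"; returns the picture (420x560x3 uint8, blue, green, red); there is no depth.
- viewer.calibration(name): a dict with "mtx" (3x3 intrinsics, pixels), "R" (3x3) and "t" (3): a world point X has camera coordinates R X + t. Camera axes: x right, y down, z forward; pixel columns grow to the right and rows downward; lengths in m; the calibration is good to about 2 mm. A picture is of the moment at which its call begins. calibration takes no time and is no camera call.
- workorder.sign_off(): hands the job in, once; it reports no verdict.
The state is a dict: "time_s": time; "qpos": joint angles; "dq": joint speeds; "joint_torque": joint torques, N m; "eef_pos": TCP position; "ee_rot": TCP orientation; "contact_force": force on the tool from outside, world axes, zero at the start; "torque": the same for the moment, N m; "grip_width": opening from 0.0 (shut) to 1.0 (fully open).
Only numpy, scipy, OpenCV 4.12 (cv2) and the standard library are available. Lean on these libraries where they do the work, as an engineer would, in place of code of your own. Each camera call takes 0.05 s, during which the arm holds its last target. There are 200 camera calls.

## Working session

There is one attempt and no reset: what is moved stays moved. The work goes in short steps, Python scripts to look and compute and a tool call to move; the robot and the scene stay as the last step left them, time stands still between calls to the robot, and variables do not carry over. Pictures are saved under pics/ and viewed, about 8 in all and at most 12, crops included, and the job is handed in when it is done.

Besides the shell and the picture viewer there is one more tool, called after "Emit:" by a JSON object that holds its "api" and its "payload". carry_out: Moves the arm, as the interface text tells. Its arguments: {"type":"object","properties":{"plan":{"type":"array"}},"required":["plan"]}

```bash
mkdir -p pics; ls; python3 - <<'E'
from cell import env, viewer
import cv2, numpy as np
for n in("top","side"):
    im=viewer.grab_frame(n); cv2.imwrite(f"pics/{n}0.png",im)
    c=viewer.calibration(n); print(n,np.round(c["mtx"],1).tolist(),np.round(c["R"],3).tolist(),np.round(c["t"],3).tolist(), -c["R"].T@c["t"])
s=env.get_state()
for k,v in s.items(): print(k,np.round(v,4))
E
```

```text
pics
top [[519.4, 0.0, 284.8], [0.0, 519.4, 215.2], [0.0, 0.0, 1.0]] [[0.02, -1.0, 0.023], [-0.995, -0.022, -0.098], [0.099, -0.021, -0.995]] [-0.083, 0.564, 1.183] [ 0.44632425 -0.04495528  1.23404641]
side [[479.0, 0.0, 285.5], [0.0, 479.0, 216.3], [0.0, 0.0, 1.0]] [[-0.802, -0.598, 0.01], [-0.29, 0.374, -0.881], [0.522, -0.709, -0.473]] [0.414, 0.252, 0.93] [-0.08038125  0.81254966  0.65819379]
time_s 0.1
qpos [75.194  19.0689 -3.7065 83.6998  1.2377 77.3462 -5.0718]
dq [ 0.0133 -0.1288  0.0273 -0.1538 -0.127   0.0448 -0.047 ]
joint_torque [ 2.20000e-03 -6.24548e+01  2.54000e-02 -3.90719e+01 -6.13000e-02
  3.67000e-02  0.00000e+00]
eef_pos [ 0.1459 -0.6074  0.2405]
ee_rot [-9.007500e+01 -3.800000e-03 -1.664894e+02]
contact_force [-0.6169 -0.7379  0.6753]
torque [-0.0657  0.0184  0.0489]
grip_width 0.9986
```

View pics/top0.png

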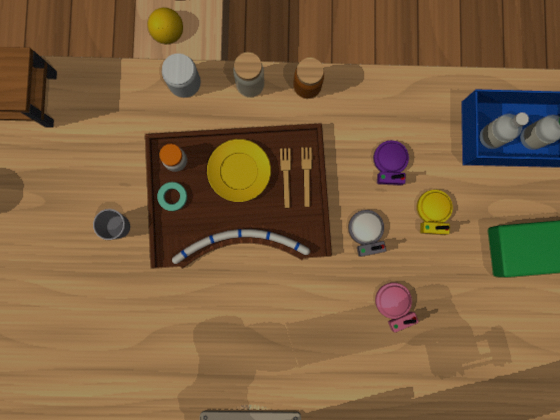

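View pics/side0.png

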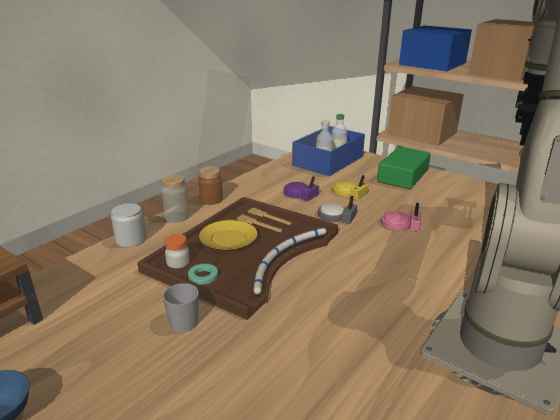

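The top view shows four lights: grey/white (367,228), purple (391,160), yellow (435,208) and pink (394,302). The grey/white one is the target: its body is grey with a white dome, and it stands right beside the tray's right (-y) end. The cup is at (110,225), at the other end. The guard runs from (178,260) to (305,251) with five blue bands. I'll confirm the light in one crop and measure at the same time.

```bash
cat > h.py <<'E'
from cell import viewer
import numpy as np, cv2
C={n:viewer.calibration(n) for n in("top","side")}
C={n:{k:np.array(v) for k,v in c.items()} for n,c in C.items()}
def ray(n,uv):
    c=C[n]; d=c["R"].T@np.linalg.solve(c["mtx"],[uv[0],uv[1],1.]); return -c["R"].T@c["t"],d/np.linalg.norm(d)
def plane(n,uv,z):
    o,d=ray(n,uv); return o+d*(z-o[2])/d[2]
def tri(a,b):
    o1,d1=ray("top",a); o2,d2=ray("side",b)
    s=np.linalg.lstsq(np.c_[d1,-d2],o2-o1,rcond=None)[0]
    p,q=o1+s[0]*d1,o2+s[1]*d2; return (p+q)/2,np.linalg.norm(p-q)
def proj(n,X):
    c=C[n]; p=c["mtx"]@(c["R"]@np.array(X)+c["t"]); return p[:2]/p[2]
def blobs(m,amin=4):
    k,l,s,ce=cv2.connectedComponentsWithStats(m.astype(np.uint8)*255)
    return [(s[i,4],ce[i]) for i in range(1,k) if s[i,4]>=amin]
E
python3 - <<'E'
from h import *
t=cv2.imread("pics/top0.png"); s=cv2.imread("pics/side0.png")
def bl(im,x0,y0,x1,y1):
    h=cv2.cvtColor(im,cv2.COLOR_BGR2HSV).astype(int); m=(abs(h[...,0]-115)<15)&(h[...,1]>90)&(h[...,2]>50)
    k=np.zeros_like(m);k[y0:y1,x0:x1]=1
    return [c for a,c in blobs(m&k)]
bt=sorted(bl(t,170,220,320,275),key=lambda c:-c[0]); bs=sorted(bl(s,240,215,335,300),key=lambda c:c[1])
print(np.round(bt,1).tolist()); print(np.round(bs,1).tolist())
if len(bt)==len(bs):
    for a,b in zip(bt,bs): print(np.round(tri(a,b)[0],4),round(tri(a,b)[1],4),np.round(plane("top",a,.040),4))
c1=cv2.resize(t[200:270,335:405],(560,560),interpolation=cv2.INTER_CUBIC)
cv2.imwrite("pics/c.png",np.hstack([cv2.resize(t[202:262,335:405],(400,343),interpolation=3),cv2.resize(s[185:245,305:375],(400,343),interpolation=3)]))
E
```

```text
[[296.5, 246.2], [267.6, 235.4], [239.2, 232.3], [211.4, 238.7], [183.5, 253.4]]
[[315.9, 232.3], [293.7, 239.7], [276.6, 249.6], [264.4, 262.6], [258.1, 280.2]]
[ 0.4934 -0.0994  0.035 ] 0.0009 [ 0.4936 -0.0989  0.04  ]
[ 0.5166 -0.0325  0.0361] 0.0015 [ 0.517  -0.0321  0.04  ]
[0.5215 0.0327 0.0373] 0.003 [0.5226 0.0334 0.04  ]
[0.5065 0.0964 0.0394] 0.0006 [0.5067 0.0965 0.04  ]
[0.4723 0.1592 0.0406] 0.0012 [0.4719 0.159  0.04  ]
```

View pics/c.png

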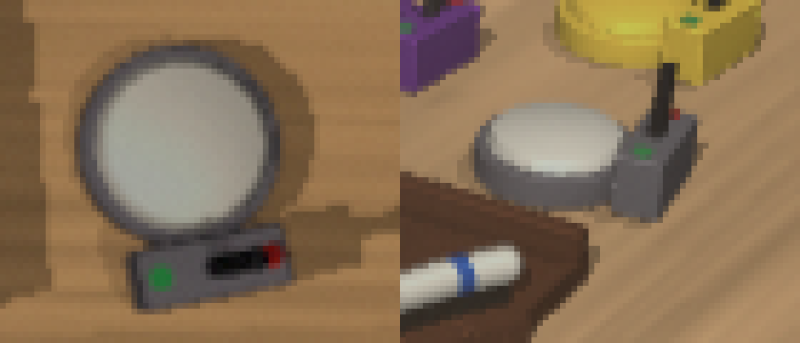

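The crop confirms it: grey box with a white dome, green dot at the left (+y) end (top ≈363,250.7), red dot at the right (≈382.6,246.8), and the black lever leaning towards red. Next I fit the tray and light poses.

```bash
cat >> h.py <<'E'
YS=np.array([-.13,-.065,0,.065,.13]); G=np.c_[-.08-2.296*YS**2,YS]
def fit(P,Q):
    a,b=P.mean(0),Q.mean(0); U,_,Vt=np.linalg.svd((Q-b).T@(P-a)); R=U@np.diag([1,np.linalg.det(U@Vt)])@Vt; return R,b-R@a
E
python3 - <<'E'
from h import *
t=cv2.imread("pics/top0.png"); s=cv2.imread("pics/side0.png")
bt=[[296.5,246.2],[267.6,235.4],[239.2,232.3],[211.4,238.7],[183.5,253.4]]
bs=[[315.9,232.3],[293.7,239.7],[276.6,249.6],[264.4,262.6],[258.1,280.2]]
for Q in (np.array([plane("top",a,.040)[:2] for a in bt]),np.array([tri(a,b)[0][:2] for a,b in zip(bt,bs)])):
    R,o=fit(G,Q); print("tray yaw",np.degrees(np.arctan2(R[1,0],R[0,0])),o,"res mm",np.round((G@R.T+o-Q)*1000,1).tolist())
def m(im,lo,hi,b):
    h=cv2.cvtColor(im,cv2.COLOR_BGR2HSV); k=cv2.inRange(h,lo,hi); z=np.zeros_like(k); z[b[1]:b[3],b[0]:b[2]]=1; return [(a,np.round(c,1)) for a,c in blobs((k>0)&(z>0),3)]
bt_,bs_=(355,238,390,258),(338,190,365,225)
gt=m(t,(45,90,50),(75,255,255),bt_); gs=m(s,(45,90,50),(75,255,255),bs_)
rt=m(t,(0,150,80),(6,255,255),bt_)+m(t,(174,150,80),(180,255,255),bt_); rs=m(s,(0,150,80),(6,255,255),bs_)
kt=m(t,(0,0,0),(180,255,45),bt_); ks=m(s,(0,0,0),(180,255,45),bs_)
print("green",gt,gs,"red",rt,rs,"black",kt,ks)
g=plane("top",[363.0,250.6],.034); print("green dot",g, tri(gt[0][1],gs[0][1]))
print("red dot",plane("top",[382.6,246.8],.034))
b=plane("top",[366.5,226.9],.02); print("body",b)
# black pixels end in both
h=cv2.cvtColor(t,cv2.COLOR_BGR2HSV)[...,2]; ys,xs=np.where(h[238:258,355:390]<45); print("top black cols",xs.min()+355,xs.max()+355, [round(ys[xs==x].mean()+238,1) for x in np.unique(xs)])
h=cv2.cvtColor(s,cv2.COLOR_BGR2HSV)[...,2]; ys,xs=np.where(h[190:215,340:362]<50); print("side black", [(y+190,round(xs[ys==y].mean()+340,1),int((ys==y).sum())) for y in np.unique(ys)])
E
```

```text
tray yaw 4.762161625515159 [0.601387   0.03981251] res mm [[0.3, -0.6], [0.4, -0.4], [-1.1, -0.2], [-0.1, 0.6], [0.4, 0.6]]
tray yaw 4.61195765017302 [0.60112916 0.03928346] res mm [[-0.2, -0.4], [0.4, -0.3], [-0.2, 0.2], [0.0, 0.4], [-0.0, 0.1]]
green [(np.int32(15), array([362.5, 250.1]))] [(np.int32(3), array([347., 211.]))] red [(np.int32(7), array([382.4, 246.3]))] [] black [(np.int32(35), array([376.3, 247.2]))] [(np.int32(3), array([352., 198.])), (np.int32(8), array([350.5, 204.9]))]
green dot [ 0.48673219 -0.25347879  0.034     ] (array([ 0.48831414, -0.25167978,  0.03590858]), np.float64(0.001193871381427885))
red dot [ 0.49645485 -0.29904786  0.034     ]
body [ 0.54303854 -0.26390994  0.02      ]
top black cols 371 381 [np.float64(248.0), np.float64(248.0), np.float64(248.0), np.float64(247.5), np.float64(247.5), np.float64(247.5), np.float64(247.0), np.float64(247.0), np.float64(246.5), np.float64(246.5), np.float64(246.5)]
side black [(np.int64(196), np.float64(351.5), 2), (np.int64(197), np.float64(351.5), 2), (np.int64(198), np.float64(351.5), 2), (np.int64(199), np.float64(351.0), 3), (np.int64(200), np.float64(351.0), 3), (np.int64(201), np.float64(350.5), 2), (np.int64(202), np.float64(350.5), 2), (np.int64(203), np.float64(350.5), 2), (np.int64(204), np.float64(350.0), 3), (np.int64(205), np.float64(350.0), 3), (np.int64(206), np.float64(350.0), 3), (np.int64(207), np.float64(350.0), 3)]
```

Tray: yaw ≈4.7°, origin (0.601, 0.040). Light: yaw ≈12°, pivot ≈(0.492,-0.2755); body-to-pivot offset and dot midpoint agree within 2 mm. The light is at the tray's -y end. I'll shut the fingers and go to the red side of the lever.

Emit:
{"api": "carry_out", "payload": {"plan": [0,0,0,-20,2,-10,0,0,0,0,-62,6,-29,0,0,0,0,-107,10,-50,0,0,0,0,-152,15,-72,0,0,0,0,-197,20,-93,0,0,0,0,-242,24,-114,0,0,0,0,-287,28,-135,0,0,0,0,-332,33,-156,0,0,0,0,-377,37,-177,0,0,0,0,-413,40,-194,0]}}

```text
time_s: 1.1
eef_pos: [0.5042, -0.3199, 0.2007]
ee_rot: [-90.1, 0.0, -166.4]
contact_force: [-0.9, -0.8, -0.6]
grip_width: 0.168
```

Emit:
{"api": "carry_out", "payload": {"plan": [0,0,0,0,25,0,0,0,0,0,0,60,0,0,0,0,0,0,95,0,0,0,0,0,0,115,0,0,0,0,0,0,127,0,0,0,0,0,0,129,0,0,0,0,0,0,129,0,0,0,0,0,0,129,0,0]}}

```text
time_s: 1.9
eef_pos: [0.503, -0.323, 0.0736]
ee_rot: [-89.9, 0.1, -166.5]
contact_force: [-0.9, 0.1, 0.8]
grip_width: 0.006
```

```bash
python3 - <<'E'
from h import *
from cell import env
print(plane("top",[379,246.7],.062), tri([379,246.7],[351.5,198]))
t=viewer.grab_frame("top"); s=viewer.grab_frame("side"); cv2.imwrite("pics/t1.png",t); cv2.imwrite("pics/s1.png",s)
S=env.get_state(); print(S["eef_pos"],S["contact_force"],S["grip_width"])
cv2.imwrite("pics/c1.png",np.hstack([cv2.resize(t[200:290,335:440],(400,343),interpolation=3),cv2.resize(s[160:250,305:410],(400,343),interpolation=3)]))
E
```

```text
[ 0.4953436  -0.28493085  0.062     ] (array([ 0.49553371, -0.28491888,  0.06156922]), np.float64(0.00039740176456764067))
[ 0.5029118  -0.32299447  0.07349985] [0.64597374 0.096681   0.3362091 ] 0.005525205757613364
```

View pics/c1.png

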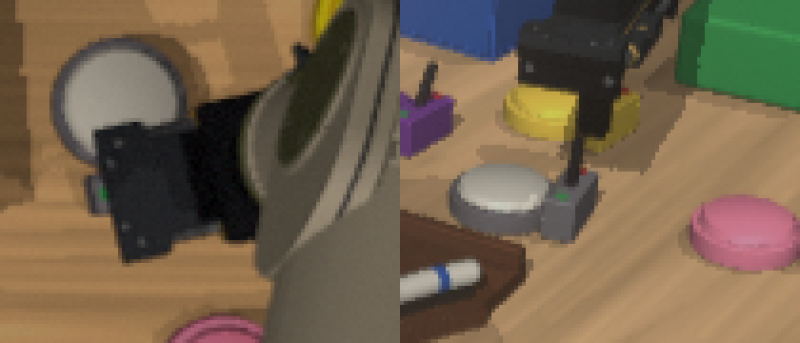

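The side crop shows the shut fingers on the red side of the lever, about level with its end (lever ≈(575,140), finger edge ≈(582,115)). I'll lower a little and push towards green.

Emit:
{"api": "carry_out", "payload": {"plan": [0,0,0,0,2,-3,0,0,0,0,0,3,-7,0,0,0,0,0,3,-11,0,0,0,0,0,3,-15,0,0,0,0,0,3,-19,0,0,0,0,0,3,-23,0,0,0,0,0,3,-27,0,0,0,0,0,3,-31,0,0,0,0,0,3,-34,0,0,0,0,0,3,-34,0]}}

```text
time_s: 3.0
eef_pos: [0.4943, -0.289, 0.0693]
ee_rot: [-90.0, -0.0, -166.5]
contact_force: [0.5, -0.4, 0.5]
grip_width: 0.007
```

Emit:
{"api": "carry_out", "payload": {"plan": [0,0,0,0,0,-2,0,0,0,0,0,0,-3,0,0,0,0,0,0,-4,0,0,0,0,0,0,-4,0]}}

```text
time_s: 3.4
eef_pos: [0.4934, -0.2857, 0.0694]
ee_rot: [-90.0, 0.0, -166.5]
contact_force: [0.8, -1.8, 1.6]
grip_width: 0.004
```

```bash
python3 - <<'E'
from h import *
from cell import env
s=viewer.grab_frame("side"); t=viewer.grab_frame("top")
S=env.get_state(); print(S["eef_pos"],S["contact_force"],S["grip_width"])
cv2.imwrite("pics/c2.png",np.hstack([cv2.resize(t[205:275,335:417],(400,343),interpolation=3),cv2.resize(s[165:235,315:397],(400,343),interpolation=3)]))
E
```

```text
[ 0.49344707 -0.28572079  0.06930982] [ 0.54529008 -1.51967642  1.57644085] 0.00763050938528211
```

View pics/c2.png

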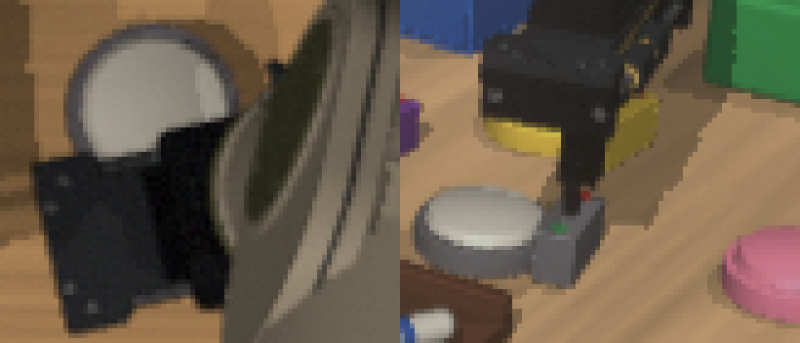

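Emit:
{"api": "carry_out", "payload": {"plan": [0,0,0,0,0,-1,0,0,0,0,0,0,-2,0,0,0,0,0,0,-2,0]}}

```text
time_s: 3.8
eef_pos: [0.4929, -0.2835, 0.0692]
ee_rot: [-90.0, -0.0, -166.5]
contact_force: [0.9, -1.5, 1.2]
grip_width: 0.005
```

Emit:
{"api": "carry_out", "payload": {"plan": [0,0,0,0,0,-1,0,0,0,0,0,0,-2,0,0,0,0,0,0,-2,0]}}

```text
time_s: 4.1
eef_pos: [0.4924, -0.2815, 0.0692]
ee_rot: [-90.0, -0.0, -166.5]
contact_force: [0.4, -1.2, 0.9]
grip_width: 0.009
```

Emit:
{"api": "carry_out", "payload": {"plan": [0,0,0,0,0,-1,0,0,0,0,0,0,-2,0,0,0,0,0,0,-3,0,0,0,0,0,0,-3,0]}}

```text
time_s: 4.5
eef_pos: [0.4917, -0.279, 0.0693]
ee_rot: [-90.0, 0.0, -166.5]
contact_force: [1.8, -2.3, -0.9]
grip_width: 0.005
```

Emit:
{"api": "carry_out", "payload": {"plan": [0,0,0,0,0,-1,0,0,0,0,0,0,-2,0,0,0,0,0,0,-2,0]}}

```text
time_s: 4.8
eef_pos: [0.4915, -0.2783, 0.0696]
ee_rot: [-89.9, 0.0, -166.5]
contact_force: [2.3, -7.1, -0.3]
grip_width: 0.005
```

Emit:
{"api": "carry_out", "payload": {"plan": [0,0,0,0,0,4,0,0,0,0,0,0,10,0,0,0,0,0,-10,12,0,0,0,0,0,-40,12,0,0,0,0,0,-80,12,0,0,0,0,0,-105,0,0,0,0,0,0,-115,-40,0,0,0,0,0,-115,-85,0,0,0,0,0,-115,-130,0,0,0,0,0,-115,-165,0]}}

```text
time_s: 5.8
eef_pos: [0.4521, -0.1137, 0.185]
ee_rot: [-90.0, 0.0, -166.4]
contact_force: [0.4, 0.5, 0.0]
grip_width: 0.005
```

```bash
python3 - <<'E'
from h import *
from cell import env
s=viewer.grab_frame("side"); t=viewer.grab_frame("top")
S=env.get_state(); print(S["eef_pos"],S["ee_rot"],S["contact_force"],S["grip_width"])
cv2.imwrite("pics/c3.png",np.hstack([cv2.resize(t[180:285,280:405],(400,336),interpolation=3),cv2.resize(s[165:235,305:388],(400,336),interpolation=3)]))
# waypoints in tool shifts from measured pose
yaw=np.radians(-166.5); tx=np.array([np.cos(yaw),np.sin(yaw)]); tz=np.array([-np.sin(yaw),np.cos(yaw)])
a=np.radians(4.69); R=np.array([[np.cos(a),-np.sin(a)],[np.sin(a),np.cos(a)]]); o=np.array([.6013,.0396])
p0=S["eef_pos"][:2]
for y in np.arange(-.135,.1351,.015):
    w=R@[-.08-2.296*y*y,y]+o; d=(w-p0)*1000
    print(round(y,4),np.round(w,4),"tool x,z mm",np.round([d@tx,d@tz],1))
E
```

```text
[ 0.45233464 -0.11161322  0.18518386] [-9.00060835e+01  2.17324158e-02 -1.66108127e+02] [-0.12243498 -0.62816465  0.07533038] 0.005136575778809069
-0.135 [ 0.4909 -0.1049] tool x,z mm [-39.1   2.5]
-0.12 [ 0.4984 -0.0892] tool x,z mm [-50. -11.]
-0.105 [ 0.5049 -0.0737] tool x,z mm [-60.  -24.6]
-0.09 [ 0.5104 -0.0582] tool x,z mm [-68.9 -38.4]
-0.075 [ 0.5148 -0.0427] tool x,z mm [-76.8 -52.4]
-0.06 [ 0.5182 -0.0274] tool x,z mm [-83.7 -66.5]
-0.045 [ 0.5206 -0.0122] tool x,z mm [-89.6 -80.8]
-0.03 [0.522 0.003] tool x,z mm [-94.5 -95.2]
-0.015 [0.5223 0.0181] tool x,z mm [ -98.3 -109.8]
0.0 [0.5216 0.0331] tool x,z mm [-101.1 -124.5]
0.015 [0.5198 0.048 ] tool x,z mm [-102.9 -139.4]
0.03 [0.5171 0.0628] tool x,z mm [-103.6 -154.5]
0.045 [0.5133 0.0775] tool x,z mm [-103.4 -169.7]
0.06 [0.5084 0.0922] tool x,z mm [-102.1 -185.1]
0.075 [0.5026 0.1068] tool x,z mm [ -99.8 -200.6]
0.09 [0.4957 0.1212] tool x,z mm [ -96.5 -216.3]
0.105 [0.4878 0.1356] tool x,z mm [ -92.2 -232.2]
0.12 [0.4788 0.15  ] tool x,z mm [ -86.8 -248.2]
0.135 [0.4688 0.1642] tool x,z mm [ -80.4 -264.3]
```

View pics/c3.png

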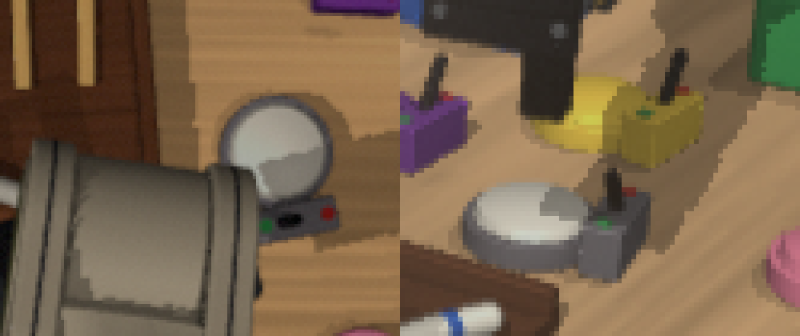

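The lever now stands at the green end (top crop black blob at 275–303 against green at 265 and red at 327), as predicted for fully on. The next move goes above band 1.

Emit:
{"api": "carry_out", "payload": {"plan": [0,0,0,-15,20,0,0,0,0,0,-35,55,0,0,0,0,0,-41,85,0,0,0,0,0,-41,105,0,0,0,0,0,-41,115,0,0,0,0,0,-41,115,0,0,0,0,0,-41,115,0,0,0,0,0,-41,115,0,0,0,0,0,-41,115,0,0]}}

```text
time_s: 6.8
eef_pos: [0.4932, -0.1072, 0.0703]
ee_rot: [-89.9, 0.1, -166.5]
contact_force: [0.3, 0.4, 0.9]
grip_width: 0.001
```

```bash
python3 - <<'E'
from h import *
from cell import env
S=env.get_state(); print(S["eef_pos"],S["ee_rot"],S["contact_force"],S["grip_width"])
a=np.radians(4.69); R=np.array([[np.cos(a),-np.sin(a)],[np.sin(a),np.cos(a)]]); o=np.array([.6013,.0396])
q=R.T@(S["eef_pos"][:2]-o); print("tray",q,"guard x",-.08-2.296*q[1]**2)
s=viewer.grab_frame("side"); cv2.imwrite("pics/c4.png",cv2.resize(s[190:310,230:390],(640,480),interpolation=3))
E
```

```text
[ 0.49322198 -0.10717674  0.07033711] [-8.99355369e+01  8.43815303e-02 -1.66503805e+02] [0.29188153 0.35582564 0.92668217] 0.001147987833724671
tray [-0.11971728 -0.13744834] guard x -0.12337613543842862
```

View pics/c4.png

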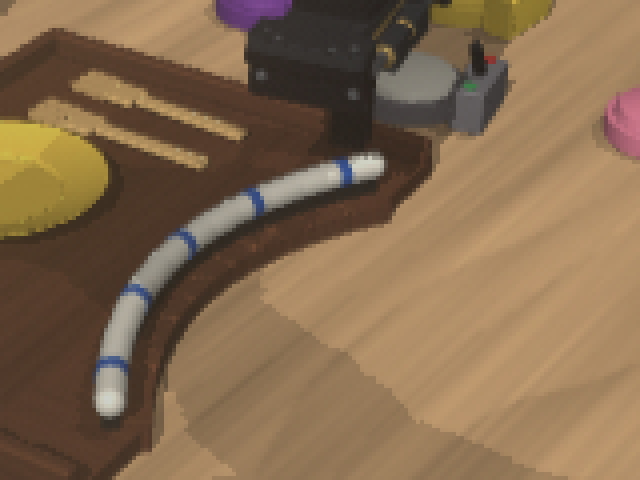

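The fingertip hangs just above band 1 (crop 350,148; band at 345,170). I'll shift 9 mm onto it and go down until there is force.

Emit:
{"api": "carry_out", "payload": {"plan": [0,0,0,-2,3,-4,0,0,0,0,-4,6,-9,0,0,0,0,-4,8,-9,0,0,0,0,-4,9,-9,0,0,0,0,-4,9,-9,0,0,0,0,-4,9,-9,0]}}

```text
time_s: 7.45
eef_pos: [0.4944, -0.0973, 0.0602]
ee_rot: [-90.0, -0.0, -166.5]
contact_force: [-0.8, 0.5, 0.1]
grip_width: 0.007
```

Emit:
{"api": "carry_out", "payload": {"plan": [0,0,0,0,1,0,0,0,0,0,0,1.5,0,0,0,0,0,0,2,0,0,0,0,0,0,2,0,0,0,0,0,0,2,0,0]}}

```text
time_s: 7.95
eef_pos: [0.4945, -0.0973, 0.0583]
ee_rot: [-90.0, 0.0, -166.5]
contact_force: [-1.3, -0.7, 2.0]
grip_width: 0.006
```

Emit:
{"api": "carry_out", "payload": {"plan": [0,0,0,0,1,0,0,0,0,0,0,1.5,0,0,0,0,0,0,2,0,0,0,0,0,0,2,0,0,0,0,0,0,2,0,0]}}

```text
time_s: 8.45
eef_pos: [0.4945, -0.0973, 0.0563]
ee_rot: [-90.0, 0.0, -166.5]
contact_force: [-0.9, -2.0, 5.1]
grip_width: 0.004
```

Contact: about 4–5 N at 3.7 mm sink, so the crown is at 41 mm as stated. I'll ease up 0.5 mm and stroke.

Emit:
{"api": "carry_out", "payload": {"plan": [0,0,0,-5.5,-0.5,-7,0,0,0,0,-10.6,-0.5,-13.7,0,0,0,0,-15.5,-0.5,-20.5,0,0,0,0,-20,-0.5,-27.4,0,0,0,0,-24.4,-0.5,-34.3,0,0,0,0,-28.5,-0.5,-41.3,0,0,0,0,-32.3,-0.5,-48.3,0,0,0,0,-36,-0.5,-55.3,0,0,0,0,-39,-0.5,-62.4,0,0,0,0,-39,-0.5,-62.4,0]}}

```text
time_s: 9.45
eef_pos: [0.5181, -0.0256, 0.0569]
ee_rot: [-90.1, 0.0, -166.4]
contact_force: [0.2, 3.4, 4.3]
grip_width: 0.004
```

```bash
cat > st.py <<'E'
from h import *
from cell import env
S=env.get_state(); print(S["eef_pos"],S["contact_force"])
a=np.radians(4.69); R=np.array([[np.cos(a),-np.sin(a)],[np.sin(a),np.cos(a)]]); o=np.array([.6013,.0396])
q=R.T@(S["eef_pos"][:2]-o); print("tray",q,"guard x",-.08-2.296*q[1]**2)
E
python3 st.py
```

```text
[ 0.51809043 -0.02560549  0.05686207] [0.22393506 3.37584423 4.25373183]
tray [-0.08826246 -0.05818357] guard x -0.08777271154801058
```

Emit:
{"api": "carry_out", "payload": {"plan": [0,0,0,-3,0,-7,0,0,0,0,-6,0,-14.3,0,0,0,0,-8.4,0,-21.5,0,0,0,0,-10.8,0,-28.7,0,0,0,0,-12.8,0,-36,0,0,0,0,-14.6,0,-43.3,0,0,0,0,-16,0,-50.6,0,0,0,0,-17.4,0,-58,0,0,0,0,-18.4,0,-65.4,0,0,0,0,-19.2,0,-72.9,0]}}

```text
time_s: 10.45
eef_pos: [0.5193, 0.0485, 0.0567]
ee_rot: [-90.0, 0.0, -166.5]
contact_force: [0.1, -2.9, 3.6]
grip_width: 0.006
```

```bash
python3 st.py
```

```text
[0.51933085 0.04852784 0.05674996] [ 0.12757091 -2.89483319  3.58858433]
tray [-0.08096471  0.01560012] guard x -0.08055876336606606
```

Emit:
{"api": "carry_out", "payload": {"plan": [0,0,0,-0.5,0,-7.5,0,0,0,0,-0.7,0,-15,0,0,0,0,-0.7,0,-22.7,0,0,0,0,-0.5,0,-30.3,0,0,0,0,0,0,-38,0,0,0,0,0.8,0,-45.7,0,0,0,0,1.8,0,-53.4,0,0,0,0,3,0,-61.2,0,0,0,0,4.7,0,-69,0,0,0,0,6.4,0,-76.9,0]}}

```text
time_s: 11.45
eef_pos: [0.4949, 0.1218, 0.0567]
ee_rot: [-90.0, 0.0, -166.5]
contact_force: [1.6, -2.9, 3.5]
grip_width: 0.001
```

```bash
python3 st.py
```

```text
[0.49489162 0.12182391 0.05673235] [ 1.60274777 -2.94550936  3.53664832]
tray [-0.09932909  0.09064904] guard x -0.09886680080075204
```

Emit:
{"api": "carry_out", "payload": {"plan": [0,0,0,2,0,-7.9,0,0,0,0,4.3,0,-15.9,0,0,0,0,6.9,0,-23.9,0,0,0,0,9.7,0,-31.9,0,0,0,0,12.8,0,-39.5,0,0,0,0,14,0,-42,0,0,0,0,14,0,-42,0,0,0,0,14,0,-42,0]}}

```text
time_s: 12.25
eef_pos: [0.4713, 0.1596, 0.0567]
ee_rot: [-90.1, -0.0, -166.5]
contact_force: [-2.1, 2.2, 3.6]
grip_width: 0.002
```

```bash
python3 st.py
```

```text
[0.47129103 0.15963391 0.05666839] [-2.09633978  2.1651923   3.56911507]
tray [-0.11975913  0.13026212] guard x -0.11895903324311796
```

At band 5 (tray y = 0.130) with 3.6 N. I'll lift straight up.

Emit:
{"api": "carry_out", "payload": {"plan": [0,0,0,0,-10,0,0,0,0,0,0,-35,0,0,0,0,0,0,-75,0,0,0,0,0,0,-115,0,0,0,0,0,0,-145,0,0,0,0,0,0,-160,0,0,0,0,0,0,-160,0,0,0,0,0,0,-160,0,0,0,0,0,0,-160,0,0]}}

```text
time_s: 13.15
eef_pos: [0.4712, 0.1583, 0.2155]
ee_rot: [-90.0, -0.1, -166.5]
contact_force: [1.4, -0.9, -0.2]
grip_width: 0.003
```

```bash
python3 - <<'E'
from h import *
from cell import env
S=env.get_state(); print(S["time_s"],S["eef_pos"],S["contact_force"],np.abs(S["dq"]).max())
s=viewer.grab_frame("side"); t=viewer.grab_frame("top")
cv2.imwrite("pics/f.png",np.hstack([t[100:290,80:480],cv2.resize(s[180:275,200:400],(400,190),interpolation=3)]))
E
```

```text
13.15 [0.47115506 0.15834885 0.21552946] [ 1.41649771 -0.92677735 -0.17022854] 0.19359976466087936
```

View pics/f.png

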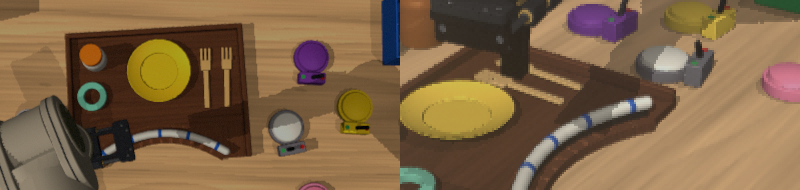

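The plate, tub, teether and forks are unmoved, and the lever is at green. The cup is hidden in the top view, so I compare it numerically in the side view before handing in.

```bash
python3 - <<'E'
from h import *
from cell import workorder
s=viewer.grab_frame("side"); a=cv2.imread("pics/side0.png"); 
d=cv2.absdiff(s,a)[280:335,155:210].max(2); print("cup area: share changed",(d>25).mean(),"mean",d.mean())
e=[cv2.Canny(i[280:335,155:210],60,150).astype(np.float32) for i in (a,s)]; print("shift px",cv2.phaseCorrelate(*e))
if (d>25).mean()<.1: print(workorder.sign_off())
E
```

```text
cup area: share changed 0.0 mean 8.739173553719008
shift px ((-0.019173220631255816, -0.03810415188620553), 0.7967079844739702)
the job is handed in; nothing more can be done
None
```

I pushed the grey/white tap light's toggle over to the green dot until it met its stop at about 7 N. Then I ran the shut fingertips along the guard from band 1, at the light's end, to band 5. I lifted the hand clear and handed the job in at about 13 s; no verdict is reported.

- **Toggle:** the pictures taken after the push and at the end show the lever leaning to the green dot. I could not read the joint angle itself.
- **Guard:** readings at band 1, at band 5 and at the three stops between were about 3.5–5 N, at a sink of about 3–4 mm. The fingertips stayed within 1 mm of the guard's line. Force was not read between stops, and the side force along the bar was up to about 3.4 N.
- **Other items:** plate, teether, tub and forks look unmoved in the last picture. The arm hid the cup from the top camera, but it shows no shift in the side view.
- **Hand:** it finished at 0.215 m, touching nothing. The last force reading was within about 1.5 N of zero, close to sensor noise.
- **Disagreements:** the lever tip first measured about 5 mm closer to upright than the stated lean implies. It also took about 6 mm more push than calculated to reach the stop.

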